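# Hold a new paper roll over the open ticket printer

### The arm

A 6-joint arm with a two-finger parallel gripper is mounted at the origin on a cart in front of the work surface, level with it; the furniture and walls round the work are solid. World frame = base frame: x ahead of the robot, y to its left, z up, the work surface at z = 0. Lengths are in mm, angles in rad, forces in N, time in s.
With the tool pointing down it reaches from about 275 to 750 mm from the base axis. Payload 10.2 kg.
Tool frame: the origin (TCP) lies at the very end of the fingers, on their centre line; the grasp point (between the pads) lies 19 mm behind it; z points along the fingers, y is the line along which they close (so a half turn about z gives the same grasp; the last joint's range is limited). The gripper opens to 85 mm and grips with 20 to 120 N. Pads are 22 mm wide; open, the fingers measure 114 mm over their backs; the gripper's body (76 mm by 85 mm) begins 54 mm behind the grasp point. The pads swing forward as they close: fully open they stand 13 mm farther back than shut.
Start: joints at [-1.545, 0.313, 1.498, -0, 1.331, -0.223], TCP at [129.263, -508.844, 231.294] pointing down, gripper open.
Joint ranges: [-2.94, 2.94], [-0.97, 2.17], [0.19, 2.56], [-1.23, 4.37], [0.02, 3.11], [-2.88, 2.88]. Speed limits (rad/s): [2.39, 2.39, 3.01, 3.14, 3.14, 3.14].

### API

Orientations are given as a unit quaternion [w, x, y, z].
In Python, from rig import * gives the robot as it stands. The module is installed in compiled form; this text tells all that it offers.
- The arm moves only by the shell command python3 -m crank 'ROWS' [FORCE]. ROWS is JSON, a list that holds one entry, the list of rows, each a list of 7 numbers: the shift along the tool's x, y, z in units of 25 mm (1.0 is 25 mm), then the turn, a rotation vector about the tool's x, y, z in units of 8 degrees (1.0 is 8 degrees), then the finger opening in mm, from 0 to 85.4. A call has exactly 8 rows; each row shifts and turns the commanded pose from where the row before left it, along the tool's axes as they then stand; what a row does not reach is not made up. A row lasts 1/10 s, in which the tool goes at most 50 mm and 8.59 degrees, less where a joint would pass 70% of its speed; a pose out of reach is approached as far as the arm can. A call is refused whole if a number of a shift passes 1 or a number of a turn 1, either way. A call with a gripper value outside its range is refused whole. The fingers move at their own pace and stop on an object; FORCE is the grip in N (left out, the last holds). Time passes only in rows, so rows that do not move let the fingers close, or fill a call up. It gives the time, the measured TCP pose, the force, the opening and the grip force at its end, in the units of the state.
- sense(): the state, without advancing time (a new reading comes with each control period).
- capture(name): name is "scene" or "top"; returns the picture (420x560x3 uint8, blue, green, red); there is no depth.
- camera_model(name): a dict with "fx", "fy", "cx", "cy" (pixels), "world_from_camera" (4x4, takes a point from camera to world coordinates). Camera axes: x right, y up, looking along -z (the intrinsics and any distortion apply to the point x, -y, -z); pixel columns grow to the right and rows downward; lengths in mm; the calibration is good to about 2 mm. A picture is of the moment at which its call begins. camera_model takes no time and is no camera call.
- finish_job(): hands the job in; it is judged then, once.
The state is a dict: "time_s": time; "joints": joint angles; "dq": joint speeds; "tau": joint torques, N m; "eef_pos": TCP position; "ee_rot": TCP orientation; "force": force on the tool from outside, world axes, zero at the start; "wrist_torque": the same for the moment, N m; "grip_width": opening from 0.0 (shut) to 1.0 (fully open); "grip_force": force on a finger pad.
Only numpy, scipy, OpenCV 4.12 (cv2) and the standard library are available. Lean on these libraries where they do the work, as an engineer would, in place of code of your own. Each camera call takes 0.05 s, during which the arm holds its last target. There are 200 camera calls.

### The job

The ticket printer on the pass has run out of paper: first lift its cover by the blue tab at the front until it lies back on its stop, then take the new paper roll out of the cardboard tray and carry it over to the printer without shoving or knocking over the bell, the pen pot or the empty core. Hold the roll still just above the open paper well, about 15 mm clear of the rim, level, centred and lying across the printer between the side cheeks so that it would drop straight in, without letting it touch the printer. Finish while still holding it there, so that I can peel off the seal and draw out the tail before it goes in.

Things in the scene. Friction and masses are not known exactly. Their poses are not given: they have to be found in the camera images.
- printer: Dark grey ticket printer, 170 mm deep (x), 116 mm wide (y), 92 mm high when shut, fixed. Origin: centre of its underside; -x is its front, z up. The sloped front falls from 57 mm high at x = -46 mm to 27 mm at x = -85 mm; walls round the well are 74 mm high. The paper well is a pit from x = -27 to 43 mm, 63 mm wide (y) between the cheeks, 48 mm deep
- well_mouth (a point): Centre of the mouth of the paper well, level with the rim (74 mm above the counter, 8 mm behind the printer's origin); same axes as the printer. A roll lies in the well with its axis along y
- cover (a joint): Angle of the printer's cover about its hinge at the back: 0 shut, grows as the front edge goes up, 1.95 rad (112 degrees) fully open, lying back on its stop. It weighs 120 g and swings freely: left short of upright (below 1.3 rad) it falls shut, past 1.6 rad it falls back gently to its stop
- cover_hinge (a point): Point on the cover's hinge axis (along the printer's y), 72 mm behind the printer's origin and 78 mm above the counter; fixed, same axes as the printer
- cover_tab (a point): Point in the cover's blue pull tab, which is 26 mm wide (y), 8 mm thick and sticks out 24 mm from the middle of the cover's 112 mm wide front edge. The point is 15 mm out from that edge; shut, it is 132 mm in front of the hinge and 5.5 mm above it, axes as the printer's. It turns with the cover; pinched across its width the tab can turn between the fingers
- paper_roll: White roll of ticket paper with a blue-grey seal band round its middle and a brown core, 50 mm across and 57 mm long, about 110 g, lying on its side. Its axis is its y axis; the origin lies on its surface (underneath at the start), 25 mm from the axis
- roll_center (a point): Centre of the paper roll, axes as the roll's (y along the roll)
- roll_tray: Shallow open cardboard tray, 56 x 124 mm with walls 10 mm high and 1.5 mm thick, fixed; origin at the centre of its underside, its length along y. The roll lies in it lengthwise (along y), somewhere between the ends, on a 1.5 mm floor
- bell: Chrome counter bell on a black foot, 86 mm across, 65 mm high, standing between the tray and the printer; origin at the centre of its underside
- pen_pot: Dark grey pot with pens, 78 x 88 mm, 147 mm high with the pens; origin at the centre of its underside
- empty_core: Brown cardboard core of the used up roll, 19 mm across and 57 mm high, standing on end; light and easily knocked over; origin at the centre of its underside

How it is judged:
By the outcome, as a careful person would: the job done as asked, in the order asked, and still so for the second after the job is handed in, while the arm keeps its last pose, push and grip.
It also fails if it takes over 67 s, if anything falls off the work surface, if the arm or the gripper's body presses on something with over 40 N, if the wrist force passes 120 N, or if a joint passes its speed limit or range.

## Working session

There is one attempt and no reset: what is moved stays moved. The work goes in short steps, Python scripts to look and compute and a shell command to move; the robot and the scene stay as the last step left them, time stands still between calls to the robot, and variables do not carry over. Pictures are saved under pics/ and viewed, at most 10 in all, crops included, and the job is handed in when it is done.

```bash
mkdir -p pics; python3 - <<'E'
from rig import *
import cv2,numpy as np
for n in("scene","top"):
    cv2.imwrite(f"pics/{n}0.png",capture(n)); m=camera_model(n); print(n,{k:(np.round(v,3).tolist()) for k,v in m.items()})
print(sense())
E
```

```text
scene {'fx': 507.084, 'fy': 507.084, 'cx': 280.958, 'cy': 213.739, 'world_from_camera': [[-0.618, 0.366, -0.696, -174.857], [-0.786, -0.299, 0.54, 501.173], [-0.01, 0.881, 0.473, 565.859], [0.0, 0.0, 0.0, 1.0]]}
top {'fx': 542.443, 'fy': 542.443, 'cx': 289.988, 'cy': 208.101, 'world_from_camera': [[-0.011, 0.988, -0.151, 397.849], [-1.0, -0.008, 0.02, -42.74], [0.018, 0.151, 0.988, 909.941], [0.0, 0.0, 0.0, 1.0]]}
{'time_s': 0.1, 'joints': array([-1.54536721e+00,  3.13397058e-01,  1.49830529e+00, -1.88513553e-05,
        1.33100734e+00, -2.23432801e-01]), 'dq': array([ 1.52000803e-03, -8.90887808e-04, -1.67387707e-03,  5.38492469e-04,
        1.42286256e-03, -3.26173338e-05]), 'tau': array([ 3.03441244e-03, -4.12894464e+01, -2.60140836e+01, -2.07011713e-04,
        3.01766107e-03, -6.07799933e-06]), 'eef_pos': array([ 129.26943284, -508.61812362,  230.81177563]), 'ee_rot': array([-5.56687887e-04,  9.92268018e-01,  1.24112318e-01,  4.60941090e-05]), 'force': array([0.41636518, 0.73230372, 0.34372719]), 'wrist_torque': array([0.00274024, 0.04378996, 0.01883947]), 'grip_force': 0.0, 'grip_width': 0.999023170111661}
```

View pics/scene0.png

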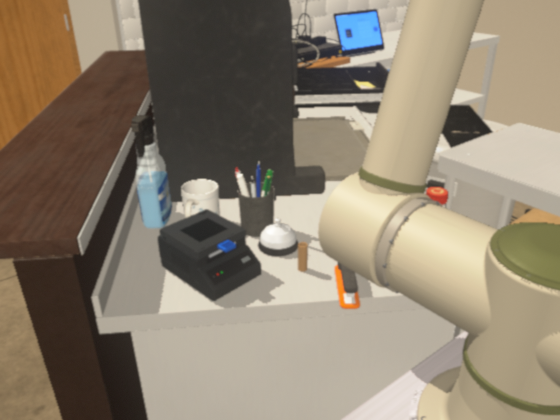

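View pics/top0.png

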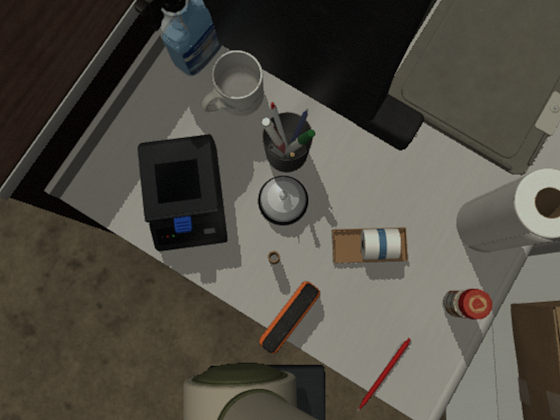

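The scene view shows the printer around (210,250) with its blue tab at (227,246), and the bell at (278,238). The top view shows the tab at (182,225), the roll at (381,244) in the tray, the bell at (283,200), the core at (274,258) and the pot at (288,140). The arm hides the roll in the scene view.

```bash
cat > h.py <<'E'
from rig import *
import cv2,numpy as np
from scipy.spatial.transform import Rotation as R
def ray(n,uv):
    m=camera_model(n); T=np.array(m["world_from_camera"]); u,v=uv
    d=T[:3,:3]@np.array([(u-m["cx"])/m["fx"],-(v-m["cy"])/m["fy"],-1]); return T[:3,3],d/np.linalg.norm(d)
def onz(n,uv,z):
    o,d=ray(n,uv); return o+d*(z-o[2])/d[2]
def tri(a,b):
    o1,d1=ray("scene",a); o2,d2=ray("top",b)
    s=np.linalg.lstsq(np.c_[d1,-d2],o2-o1,rcond=None)[0]; p,q=o1+s[0]*d1,o2+s[1]*d2
    return (p+q)/2,np.linalg.norm(p-q)
def blobs(mask,amin=15):
    n,l,s,c=cv2.connectedComponentsWithStats(mask.astype(np.uint8)); return [(s[i,4],c[i].round(1).tolist(),s[i,:4].tolist(),cv2.minAreaRect(np.argwhere(l==i)[:,::-1].astype(np.float32))) for i in range(1,n) if s[i,4]>=amin]
def px(n,P):
    m=camera_model(n); T=np.linalg.inv(np.array(m["world_from_camera"])); c=T[:3,:3]@np.array(P)+T[:3,3]
    return np.array([m["cx"]+m["fx"]*c[0]/-c[2], m["cy"]-m["fy"]*c[1]/-c[2]])
def pose():
    s=sense(); q=s["ee_rot"]; return s["eef_pos"],R.from_quat([q[1],q[2],q[3],q[0]])
E
python3 - <<'E'
from h import *
I={n:cv2.imread(f"pics/{n}0.png") for n in("scene","top")}
roi={"scene":(205,225,245,270),"top":(160,205,205,250)}
c={}
for n,(a,b,e,f) in roi.items():
    h=cv2.cvtColor(I[n],cv2.COLOR_BGR2HSV)[b:f,a:e]
    m=(h[...,0]>105)&(h[...,0]<128)&(h[...,1]>150)&(h[...,2]>70)
    for B in blobs(m): print(n,B[0],np.add(B[1],[a,b]),B[2],B[3]); 
    B=max(blobs(m)); c[n]=np.add(B[1],[a,b])
print("tab",tri(c["scene"],c["top"]))
A=cv2.resize(I["top"][125:260,130:235],None,fx=4,fy=4,interpolation=cv2.INTER_CUBIC)
B=cv2.resize(I["top"][215:275,325:415],None,fx=4,fy=4,interpolation=cv2.INTER_CUBIC)
o=np.zeros((540,785,3),np.uint8);o[:,:420]=A;o[:240,425:]=B
C=cv2.resize(I["top"][235:275,250:300],None,fx=4,fy=4,interpolation=cv2.INTER_CUBIC); o[250:410,425:625]=C
cv2.imwrite("pics/z1.png",o)
E
```

```text
scene 141 [226.4 245.5] [13, 15, 18, 12] ((21.30000114440918, 20.600000381469727), (10.28591251373291, 16.099689483642578), 63.43495178222656)
top 237 [182.3 223.8] [14, 11, 17, 16] ((22.0, 18.5), (15.0, 16.0), 90.0)
tab (array([499.83087128, 104.16329103,  86.4762726 ]), np.float64(2.8599907144373833))
```

View pics/z1.png

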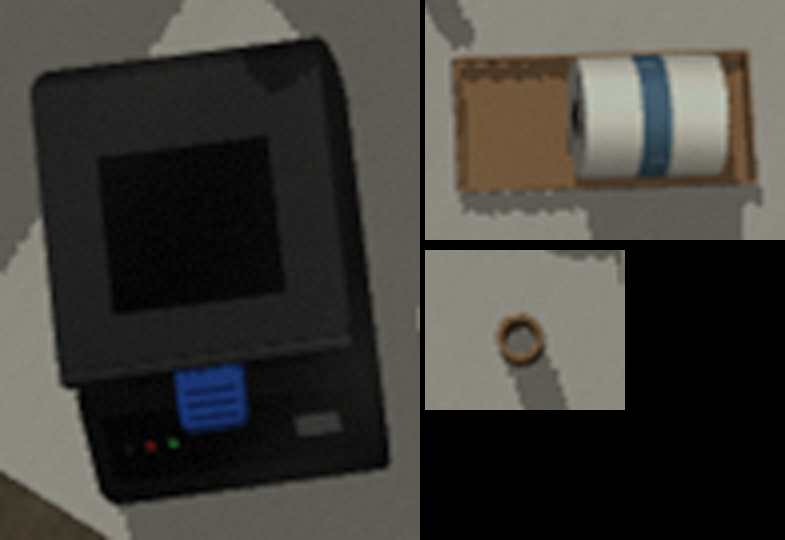

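The zoom shows the cover with corners at about (139,144), (211,135), (146,221) and (218,211), and the tab below its front edge. The tray's corners are at (332,229), (406,228), (407,261) and (333,262). The roll's band is near (382,244) and the core at (274,257).

```bash
python3 - <<'E'
from h import *
Z=lambda x,y:(130+x/4,125+y/4)
Q=lambda x,y:(325+(x-425)/4,215+y/4)
c=[onz("top",Z(*p),90) for p in((35,75),(325,40),(65,385),(352,345))]
bl,br,fl,fr=c
print("cover",np.round(c,1)[:,:2].tolist(),"w",np.linalg.norm(br-bl),np.linalg.norm(fr-fl),"d",np.linalg.norm(bl-fl),np.linalg.norm(br-fr))
for a,b in((fl,bl),(fr,br)): print("yaw",np.degrees(np.arctan2(*(b-a)[[1,0]])))
for a,b in((br,bl),(fr,fl)): d=b-a;print("yaw w",np.degrees(np.arctan2(-d[0],d[1])))
print("tab z83", onz("top",(182.3,223.8),87))
t=[onz("top",Q(*p),10) for p in((453,58),(748,52),(755,183),(458,190))]
print("tray",np.round(t,1)[:,:2].tolist(),np.mean(t,0))
for n,p,z in(("band top",(655,57),26.5),("band bot",(654,178),26.5),("bandmid",(654,117),51.5),("R end",(728,117),26.5),("L end",(570,117),26.5),("Lend up",(584,60),26.5),("Rend up",(722,56),26.5),("Ldn",(590,178),26.5),("Rdn",(722,176),26.5)): print(n,onz("top",Q(*p),z).round(1)[:2])
print("core",onz("top",(250+(520-425)/4,235+(340-250)/4),57).round(1))
h=onz("top",(283,200),20);print("bell",h.round(1), "pot",onz("top",(288,140),80).round(1))
print(pose()[1].as_matrix().round(3))
E
```

```text
cover [[625.9, 174.3], [639.2, 62.4], [504.7, 159.2], [519.1, 50.8]] w 112.69993212135275 109.3691518070086 d 122.10340099698261 120.67284289771112
yaw 7.072773689348059
yaw 5.489783815755667
yaw w 6.801077400953585
yaw w 7.566370308983654
tab z83 [500.66891152 105.22077817  87.        ]
tray [[498.5, -130.4], [499.9, -254.2], [445.1, -254.7], [443.5, -131.2]] [ 471.74148536 -192.62889269   10.        ]
band top [ 496.3 -211.9]
band bot [ 446.7 -209.6]
bandmid [ 469.5 -205.8]
R end [ 471.3 -240.9]
L end [ 471.9 -176.1]
Lend up [ 495.3 -182.6]
Rend up [ 496.4 -239.5]
Ldn [ 447.  -183.5]
Rdn [ 447.3 -237.5]
core [449.9 -33.3  57. ]
bell [547.4 -48.9  20. ] pot [633.3 -57.3  80. ]
[[ 0.969  0.246 -0.   ]
 [ 0.246 -0.969  0.001]
 [ 0.    -0.001 -1.   ]]
```

```bash
python3 - <<'E'
from h import *
print([onz("top",p,0).round(0) for p in((215,10),(300,75),(400,145),(238,100),(190,70))], "openTabPix",px("top",(645,122,210)),px("scene",(645,122,210)))
E
python3 -m crank '[[[0,0,0,0,0,0.91,50],[0.73,-0.94,0,0,0,0,50],[0.73,-0.94,0,0,0,0,50],[0.73,-0.94,0,0,0,0,50],[0.73,-0.94,0,0,0,0,50],[0.73,-0.94,0,0,0,0,50],[0.73,-0.94,0,0,0,0,50],[0.73,-0.94,0,0,0,0,50]]]' 40
python3 -m crank '[[[0.73,-0.94,0,0,0,0,50],[0.73,-0.94,0,0,0,0,50],[0.73,-0.94,0,0,0,0,50],[0.73,-0.94,0,0,0,0,50],[0.73,-0.94,0,0,0,0,50],[0.73,-0.94,0,0,0,0,50],[0.73,-0.94,0,0,0,0,50],[0.73,-0.94,0,0,0,0,50]]]'
```

```text
[array([897.,  70.,   0.]), array([774., -81.,   0.]), array([ 646., -253.,    0.]), array([729.,  28.,   0.]), array([784., 112.,   0.])] openTabPix [155.36570025 105.56539054] [171.16432764 160.08757211]
time_s: 0.9
eef_pos: [236.5, -328.8, 231.1]
ee_rot: [-0.0, 0.998, 0.061, -0.0]
force: [0.3, 0.1, 0.0]
grip_width: 0.582
grip_force: 0.0
time_s: 1.7
eef_pos: [358.5, -124.5, 231.2]
ee_rot: [-0.0, 0.998, 0.061, -0.0]
force: [-0.0, -0.6, -0.4]
grip_width: 0.589
grip_force: 0.0
```

```bash
python3 -m crank '[[[0.8,-1,0.2,0,0,0,50],[0.8,-1,0.2,0,0,0,50],[0.8,-1,0.2,0,0,0,50],[0.8,-1,0.2,0,0,0,50],[0.8,-1,0.2,0,0,0,50],[0.8,-1,0.2,0,0,0,50],[0.8,-1,0.2,0,0,0,50],[0,0,0,0,0,0,50]]]'
python3 - <<'E'
from h import *
for n in("scene","top"): cv2.imwrite(f"pics/{n}1.png",capture(n))
p,r=pose(); print(p, r.inv().apply(np.array([495.3,104.3,72.5])-p)/25)
E
```

```text
time_s: 2.5
eef_pos: [476.4, 67.4, 195.2]
ee_rot: [-0.0, 0.998, 0.062, -0.001]
force: [-0.2, -1.1, 0.0]
grip_width: 0.585
grip_force: 0.0
[475.61851036  65.16538895 195.8703386 ] [ 0.97902818 -1.45681719  4.93373878]
```

View pics/scene1.png

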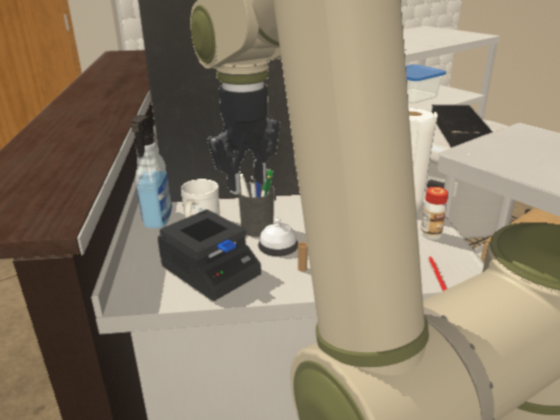

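The arm still hides the roll here. The tab is clear at (227,246) and the gripper hangs above the counter, short of the printer. I move over the tab and go down.

```bash
python3 -m crank '[[[0.5,-0.73,0.4,0,0,0,50],[0.48,-0.73,0.5,0,0,0,50],[0,0,0.8,0,0,0,50],[0,0,0.8,0,0,0,50],[0,0,0.6,0,0,0,50],[0,0,0.4,0,0,0,50],[0,0,0,0,0,0,50],[0,0,0,0,0,0,50]]]'
python3 - <<'E'
from h import *
cv2.imwrite("pics/top2.png",capture("top")); im=capture("scene"); cv2.imwrite("pics/scene2.png",cv2.resize(im[130:310,130:330],None,fx=3,fy=3))
ps=[]
p,r=pose(); print(p, r.inv().apply(np.array([495.3,104.3,71])-p)/25)
E
```

```text
time_s: 3.4
eef_pos: [496.0, 103.8, 109.4]
ee_rot: [0.0, 0.998, 0.061, 0.0]
force: [0.3, 0.0, 1.4]
grip_width: 0.588
grip_force: 0.0
[496.19541892 103.99237587 109.66006775] [-0.03639171 -0.01693031  1.54634556]
```

View pics/scene2.png

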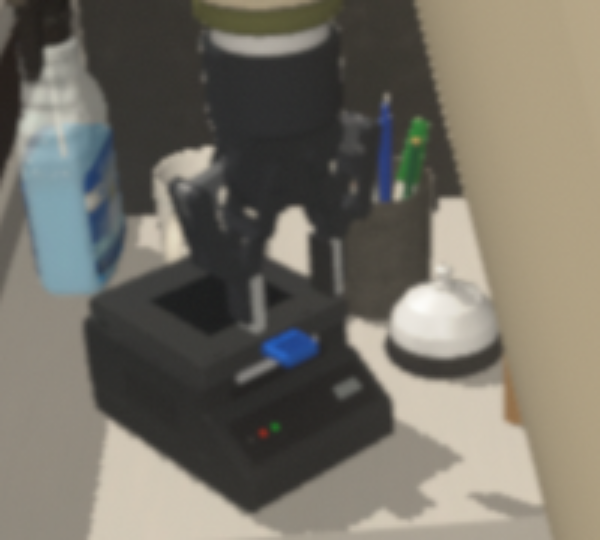

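The fingers straddle the tab: its crop position is (290,348), with the left fingertip at (255,325) and the right one at (335,290). They are still above it, so I go down and pinch.

```bash
python3 -m crank '[[[0,0,0.5,0,0,0,50],[0,0,0.5,0,0,0,50],[0,0,0.4,0,0,0,50],[0,0,0.15,0,0,0,50],[0,0,0,0,0,0,35],[0,0,0,0,0,0,15],[0,0,0,0,0,0,15],[0,0,0,0,0,0,15]]]' 40
python3 -m crank '[[[0,0,0,0,0,0,15],[0,0,0,0,0,0,15],[0,0,0,0,0,0,15],[0,0,0,0,0,0,15],[0,0,0,0,0,0,15],[0,0,0,0,0,0,15],[0,0,0,0,0,0,15],[0,0,0,0,0,0,15]]]' 40
```

```text
time_s: 4.3
eef_pos: [496.0, 103.0, 70.4]
ee_rot: [0.001, 0.998, 0.061, 0.0]
force: [-1.0, -8.4, -0.2]
grip_width: 0.292
grip_force: 39.3
time_s: 5.1
eef_pos: [495.9, 103.0, 70.4]
ee_rot: [0.001, 0.998, 0.061, 0.0]
force: [-0.8, -8.6, -0.5]
grip_width: 0.29
grip_force: 39.3
```

```bash
python3 -m crank '[[[0.03,0.03,-0.4,0,0,0,15],[0.06,0,-0.4,0,0,0,15],[0.09,0,-0.39,0,0,0,15],[0.12,0,-0.38,0,0,0,15],[0.15,0,-0.37,0,0,0,15],[0.18,0,-0.36,0,0,0,15],[0.2,0,-0.35,0,0,0,15],[0.23,0,-0.33,0,0,0,15]]]' 40
python3 - <<'E'
from h import *
im=capture("scene"); cv2.imwrite("pics/scene3.png",cv2.resize(im[100:310,100:330],None,fx=2.5,fy=2.5))
E
```

```text
time_s: 5.9
eef_pos: [522.8, 106.3, 145.3]
ee_rot: [0.0, 0.998, 0.061, 0.001]
force: [6.2, -4.7, -8.7]
grip_width: 0.289
grip_force: 39.7
```

View pics/scene3.png

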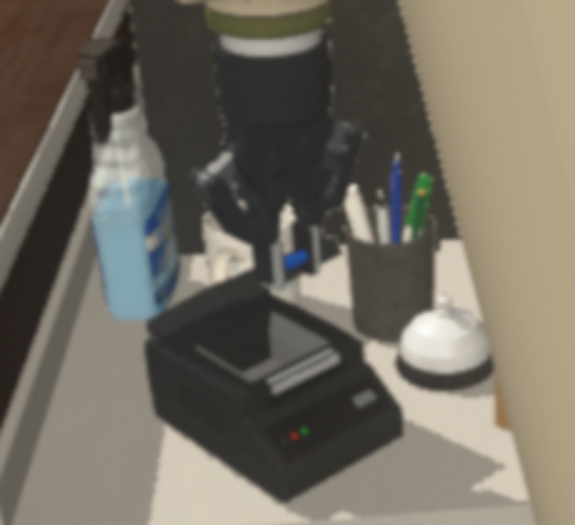

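The cover is rising in the pinch, with the tab between the fingers at (296,260). I carry on along the arc.

```bash
python3 -m crank '[[[0.25,0,-0.31,0,0,0,15],[0.28,0,-0.29,0,0,0,15],[0.3,0,-0.27,0,0,0,15],[0.32,0,-0.25,0,0,0,15],[0.33,0,-0.22,0,0,0,15],[0.35,0,-0.2,0,0,0,15],[0.36,0,-0.17,0,0,0,15],[0.38,0,-0.14,0,0,0,15]]]' 40
python3 -m crank '[[[0.38,0,-0.12,0,0,0,15],[0.39,0,-0.09,0,0,0,15],[0.4,0,-0.06,0,0,0,15],[0.4,0,-0.03,0,0,0,15],[0.4,0,0,0,0,0,15],[0.4,0,0.03,0,0,0,15],[0.4,0,0.06,0,0,0,15],[0.39,0,0.09,0,0,0,15]]]' 40
python3 - <<'E'
from h import *
im=capture("scene"); cv2.imwrite("pics/scene4.png",cv2.resize(im[80:310,100:330],None,fx=2.5,fy=2.5))
E
```

```text
time_s: 6.75
eef_pos: [585.7, 114.2, 191.0]
ee_rot: [0.0, 0.998, 0.061, -0.001]
force: [-0.6, -3.0, -5.5]
grip_width: 0.291
grip_force: 39.5
time_s: 7.55
eef_pos: [664.1, 124.2, 194.2]
ee_rot: [0.0, 0.998, 0.061, -0.001]
force: [-1.0, -1.3, -1.2]
grip_width: 0.288
grip_force: 39.8
```

View pics/scene4.png

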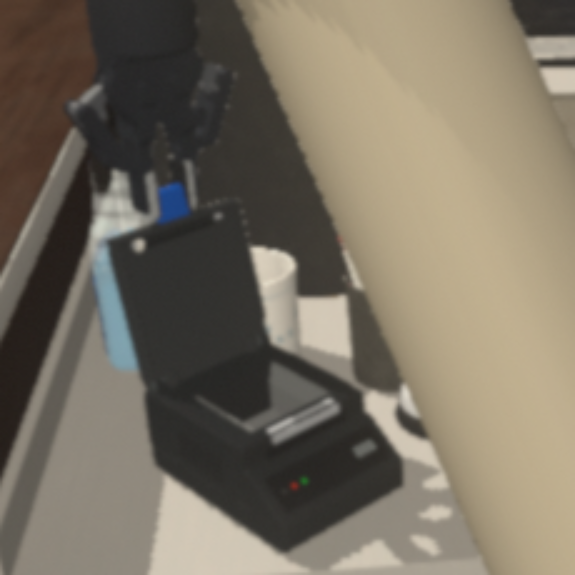

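The cover stands past upright at about 1.8 rad, with the tab between the fingers at (173,200). I release it, rise, go over to the tray and turn.

```bash
python3 -m crank '[[[0,0,0,0,0,0,50],[0,0,0,0,0,0,60],[0,0,0,0,0,0,60],[0,0,-0.7,0,0,0,60],[0,0,-0.9,0,0,0,60],[0,0,-0.9,0,0,0,85],[-0.5,0.6,0,0,0,0,85],[-0.8,1,0,0,0,0,85]]]' 40
python3 -m crank '[[[-0.8,1,0,0,0,0,85],[-0.8,1,0,0,0,0,85],[-0.8,1,0,0,0,0,85],[-0.8,1,0,0,0,0,85],[-0.8,1,0,0,0,0,85],[-0.8,1,0,0,0,0,85],[-0.8,1,0,0,0,0,85],[-0.8,1,0,0,0,0,85]]]'
python3 -m crank '[[[0,0,0,0,0,-1,85],[0,0,0,0,0,-1,85],[0,0,0,0,0,-1,85],[0,0,0,0,0,-1,85],[0,0,0,0,0,-1,85],[0,0,0,0,0,-1,85],[0,0,0,0,0,-1,85],[0,0,0,0,0,-1,85]]]'
python3 - <<'E'
from h import *
for n in("scene","top"): cv2.imwrite(f"pics/{n}5.png",capture(n))
a=cv2.imread("pics/scene5.png");b=cv2.imread("pics/top5.png")
cv2.imwrite("pics/both5.png",np.vstack([cv2.resize(a[90:310,110:460],None,fx=1.6,fy=1.6),cv2.resize(b[90:240,110:460],None,fx=1.6,fy=1.6)])[:600])
p,r=pose(); print(p,r.as_matrix().round(3).tolist())
E
```

```text
time_s: 8.4
eef_pos: [636.7, 81.1, 256.9]
ee_rot: [-0.0, 0.998, 0.062, 0.001]
force: [0.7, -0.5, 0.1]
grip_width: 0.99
grip_force: 0.0
time_s: 9.2
eef_pos: [501.4, -138.3, 256.8]
ee_rot: [0.0, 0.998, 0.061, 0.0]
force: [0.2, 0.1, -0.3]
grip_width: 0.997
grip_force: 0.0
time_s: 10.0
eef_pos: [502.2, -137.3, 256.7]
ee_rot: [0.0, 0.813, 0.583, 0.0]
force: [0.5, 0.6, -0.4]
grip_width: 0.996
grip_force: 0.0
[ 502.28258817 -137.34728693  256.66272226] [[0.325, 0.946, 0.001], [0.946, -0.325, -0.0], [0.0, 0.001, -1.0]]
```

View pics/both5.png

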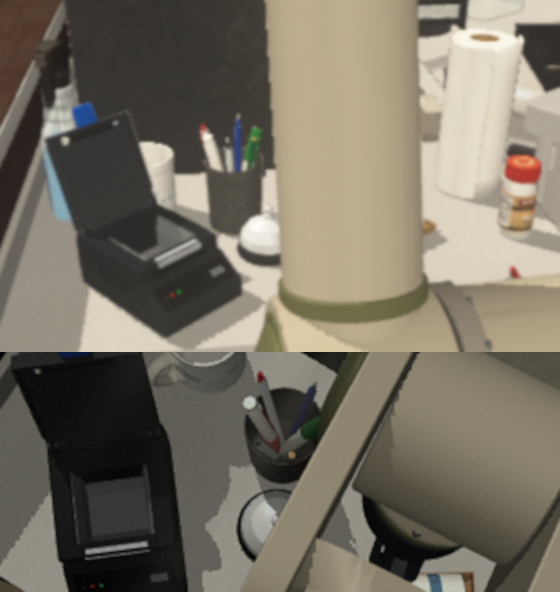

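The cover lies back on its stop. The open well shows in the lower crop at about (115,507), and the pot, bell and mug stand undisturbed. Next I project the top picture onto the rim plane to measure the well, and check which stored scene picture shows the roll.

```bash
python3 - <<'E'
from h import *
print("roll px scene",px("scene",(471.5,-210.5,26.5)),px("scene",(471.5,-182,26.5)),px("scene",(471.5,-239,26.5)))
a=np.radians(6.9); X=np.array([np.cos(a),np.sin(a),0]);Y=np.array([-np.sin(a),np.cos(a),0]);O=np.array([557,112,0.])
g=np.zeros((480,480,2),np.float32)
for i in range(480):
    for j in range(480):
        g[i,j]=px("top",O+X*(8+(240-i)/4)+Y*(240-j)/4+[0,0,74])
r=cv2.remap(cv2.imread("pics/top5.png"),g,None,cv2.INTER_CUBIC)
r=np.clip(r.astype(float)*2.5,0,255).astype(np.uint8)
for k in range(0,480,40): cv2.putText(r,str(60-k//4),(k,10),0,.35,(0,255,255));cv2.putText(r,str(68-k//4),(0,k+4),0,.35,(0,255,255)); r[:14,k]=r[k,:14]=(0,255,0)
s=cv2.imread("pics/scene5.png")
cv2.imwrite("pics/rect.png",np.hstack([r,np.vstack([cv2.resize(s[180:280,320:420],(300,300)),np.zeros((180,300,3),np.uint8)])]))
gr=cv2.cvtColor(r,6).astype(float)
print("cols",gr[200:280].mean(0)[::8].round().astype(int).tolist()); print("rows",gr[:,200:280].mean(1)[::8].round().astype(int).tolist())
E
```

```text
roll px scene [358.31246886 225.81036388] [348.83885601 230.00682522] [367.5219633  221.73089725]Traceback (most recent call last):
  File "<stdin>", line 7, in <module>
  File "h.py", line 16, in px
    m=camera_model(n); T=np.linalg.inv(np.array(m["world_from_camera"])); c=T[:3,:3]@np.array(P)+T[:3,3]
ValueError: time passes only in moves, steps and waits
```

```bash
python3 - <<'E'
from h import *
a=np.radians(6.9); X=np.array([np.cos(a),np.sin(a),0]);Y=np.array([-np.sin(a),np.cos(a),0]);O=np.array([557,112,0.])
d=np.float32([[0,0],[480,0],[480,480],[0,480]])
H=cv2.getPerspectiveTransform(np.float32([px("top",O+X*(8+(240-i)/4)+Y*(240-j)/4+[0,0,74]) for j,i in d]),d)
r=cv2.warpPerspective(cv2.imread("pics/top5.png"),H,(480,480),flags=cv2.INTER_CUBIC)
r=np.clip(r.astype(float)*2.5,0,255).astype(np.uint8)
for k in range(0,480,40): cv2.putText(r,str(60-k//4),(k,10),0,.35,(0,255,255));cv2.putText(r,str(68-k//4),(0,k+4),0,.35,(0,255,255)); r[:14,k]=r[k,:14]=(0,255,0)
s=cv2.imread("pics/scene5.png")
cv2.imwrite("pics/rect.png",np.hstack([r,np.vstack([cv2.resize(s[180:280,320:420],(300,300)),np.zeros((180,300,3),np.uint8)])]))
E
```

```text
(no output)
```

View pics/rect.png

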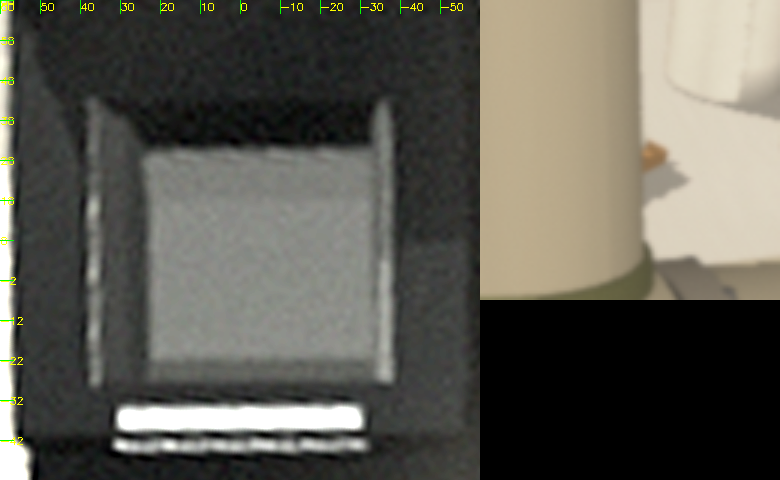

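The cheeks show at columns 87–102 and 372–392 and the well's front and back edges at rows 382 and 97. The mouth centre is therefore within 1 mm of my estimate, (565,113), with a yaw of about 7.4°. Now the grasp of the roll.

```bash
python3 -m crank '[[[0,0,0,0,0,-0.9,85],[0,0,0,0,0,-0.9,85],[0,0,0,0,0,-0.63,85],[-0.73,-0.3,0.9,0,0,0,85],[-0.73,-0.3,1,0,0,0,85],[-0.73,-0.3,1,0,0,0,85],[-0.73,-0.33,1,0,0,0,85],[0,0,1,0,0,0,85]]]'
python3 -m crank '[[[0,0,0.9,0,0,0,85],[0,0,0.9,0,0,0,85],[0,0,0.5,0,0,0,85],[0,0,0,0,0,0,85],[0,0,0,0,0,0,85],[0,0,0,0,0,0,85],[0,0,0,0,0,0,85],[0,0,0,0,0,0,85]]]'
python3 - <<'E'
from h import *
p,r=pose(); print(p,r.as_matrix().round(3).tolist(), r.inv().apply(np.array([471.5,-210.5,11])-p)/25)
cv2.imwrite("pics/top6.png",capture("top")); cv2.imwrite("pics/scene6.png",capture("scene"))
E
```

```text
time_s: 10.9
eef_pos: [471.5, -212.4, 133.1]
ee_rot: [0.0, 0.707, 0.707, -0.0]
force: [0.1, -0.4, -0.7]
grip_width: 0.993
grip_force: 0.0
time_s: 11.7
eef_pos: [472.4, -210.9, 76.9]
ee_rot: [0.001, 0.705, 0.71, 0.0]
force: [0.1, -0.1, 0.3]
grip_width: 0.997
grip_force: 0.0
[ 472.43818372 -210.88207757   76.86666524] [[-0.007, 1.0, 0.001], [1.0, 0.007, -0.001], [-0.001, 0.001, -1.0]] [ 0.0171794  -0.03958362  2.63462484]
```

```bash
python3 -m crank '[[[0,-0.04,0.5,0,0,0,85],[0,0,0.6,0,0,0,85],[0,0,0.6,0,0,0,85],[0,0,0.5,0,0,0,85],[0,0,0.3,0,0,0,85],[0,0,0.13,0,0,0,85],[0,0,0,0,0,0,70],[0,0,0,0,0,0,60]]]' 30
python3 -m crank '[[[0,0,0,0,0,0,52],[0,0,0,0,0,0,46],[0,0,0,0,0,0,42],[0,0,0,0,0,0,40],[0,0,0,0,0,0,40],[0,0,0,0,0,0,40],[0,0,0,0,0,0,40],[0,0,0,0,0,0,40]]]' 35
```

```text
time_s: 12.6
eef_pos: [471.5, -210.9, 11.0]
ee_rot: [0.0, 0.705, 0.71, 0.0]
force: [-0.4, -0.6, 0.2]
grip_width: 0.707
grip_force: 0.0
time_s: 13.4
eef_pos: [471.5, -211.0, 11.3]
ee_rot: [0.0, 0.705, 0.71, 0.0]
force: [-1.0, 1.1, 6.4]
grip_width: 0.573
grip_force: 35.6
```

```bash
python3 -m crank '[[[0,0,-0.1,0,0,0,40],[0,0,-0.3,0,0,0,40],[0,0,-0.6,0,0,0,40],[0,0,-1,0,0,0,40],[0,0,-1,0,0,0,40],[0,0,-1,0,0,0,40],[0,0,-1,0,0,0,40],[0,0,-1,0,0,0,40]]]' 40
python3 -m crank '[[[0,0,-0.9,0,0,0,40],[0,0,-0.6,0,0,0,40],[0,0,-0.3,0,0,0,40],[0,0,0,0,0,0,40],[0,0,0,0,0,-0.4,40],[0,0,0,0,0,-0.4,40],[0,0,0,0,0,0,40],[0,0,0,0,0,0,40]]]' 40
python3 - <<'E'
from h import *
p,r=pose(); print(p,sense()["force"], r.as_matrix().round(3).tolist(), r.inv().apply(np.array([565,113,160])-p)/25)
E
```

```text
time_s: 14.2
eef_pos: [471.0, -210.6, 162.0]
ee_rot: [0.0, 0.705, 0.71, 0.0]
force: [-0.1, 0.8, -0.7]
grip_width: 0.57
grip_force: 41.6
time_s: 15.0
eef_pos: [471.0, -210.6, 204.9]
ee_rot: [-0.001, 0.664, 0.747, -0.0]
force: [0.1, 0.0, -1.1]
grip_width: 0.569
grip_force: 41.6
[ 470.99304652 -210.59082086  204.87145058] [ 0.07046566  0.04173536 -1.08581745] [[-0.117, 0.993, -0.001], [0.993, 0.117, 0.001], [0.001, -0.001, -1.0]] [12.41221291  5.2526993   1.80137687]
```

```bash
python3 -m crank '[[[0.4,0.17,0,0,0,-0.09,40],[0.86,0.365,0,0,0,0,40],[0.86,0.365,0,0,0,0,40],[0.86,0.365,0,0,0,0,40],[0.86,0.365,0,0,0,0,40],[0.86,0.365,0,0,0,0,40],[0.86,0.365,0,0,0,0,40],[0.86,0.365,0,0,0,0,40]]]' 40
python3 -m crank '[[[0.86,0.365,0,0,0,0,40],[0.86,0.365,0,0,0,0,40],[0.86,0.365,0,0,0,0,40],[0.86,0.365,0,0,0,0,40],[0.86,0.365,0.3,0,0,0,40],[0.86,0.365,0.5,0,0,0,40],[0.8,0.33,0.6,0,0,0,40],[0.1,0,0.4,0,0,0,40]]]' 40
python3 -m crank '[[[0,0,0,0,0,0,40],[0,0,0,0,0,0,40],[0,0,0,0,0,0,40],[0,0,0,0,0,0,40],[0,0,0,0,0,0,40],[0,0,0,0,0,0,40],[0,0,0,0,0,0,40],[0,0,0,0,0,0,40]]]' 40
python3 - <<'E'
from h import *
p,r=pose(); print(p,sense()["force"], r.as_matrix().round(3).tolist(), r.inv().apply(np.array([565,113,160])-p)/25)
I={}
for n in("scene","top"): I[n]=capture(n); cv2.imwrite(f"pics/{n}7.png",I[n])
print(px("scene",(565,113,172)),px("top",(565,113,172)))
for n in I:
    u,v=px(n,(565,113,172)).astype(int); a,b=u-50,v-50
    h=cv2.cvtColor(I[n],cv2.COLOR_BGR2HSV)[b:v+50,a:u+50]
    for nm,m in(("white",(h[...,1]<50)&(h[...,2]>110)),("band",(h[...,0]>95)&(h[...,0]<115)&(h[...,1]>70)&(h[...,2]>40))):
        for B in blobs(m,30): print(n,nm,B[0],np.add(B[1],[a,b]),np.add(B[2],[a,b,0,0]))
E
```

```text
time_s: 15.8
eef_pos: [517.9, -41.0, 205.4]
ee_rot: [-0.0, 0.659, 0.752, 0.0]
force: [1.0, -0.7, -1.7]
grip_width: 0.572
grip_force: 41.6
time_s: 16.6
eef_pos: [560.0, 118.3, 159.2]
ee_rot: [-0.001, 0.658, 0.753, -0.0]
force: [0.2, -0.3, -1.2]
grip_width: 0.571
grip_force: 41.7
time_s: 17.4
eef_pos: [560.4, 115.7, 160.6]
ee_rot: [0.0, 0.659, 0.752, 0.0]
force: [-0.8, -0.2, -1.3]
grip_width: 0.571
grip_force: 41.7
[560.43429839 115.67239144 160.58222353] [-0.80117088 -0.24425634 -1.3404838 ] [[-0.131, 0.991, 0.0], [0.991, 0.131, 0.0], [0.0, 0.0, -1.0]] [-0.12991006  0.16704175  0.02329153]
[198.86016217 191.5939176 ] [166.60774555 170.23512579]
scene white 250 [152.  157.3] [148 142  11  32]
scene white 188 [241.9 184.3] [236 171  12  27]
scene white 1691 [211.2 203.5] [177 176  71  65]
scene white 124 [152. 234.] [148 227  10  14]
scene white 32 [225.1 236. ] [222 233   8   7]
scene band 196 [162.3 161.4] [155 153  16  18]
top white 34 [144.2 132.9] [139 129  13   9]
top white 30 [141.6 146.7] [137 142  11   9]
top white 50 [144.1 160.5] [136 157  16   8]
top white 42 [178.5 176.3] [177 168   4  15]
top white 61 [143.4 175.2] [134 172  17   9]
top white 52 [140.4 183.4] [132 180  19   9]
top white 73 [186.9 211.5] [173 209  29   6]
```

```bash
python3 -m crank '[[[-0.13,0.17,0.2,0,0,0,40],[0,0,0.4,0,0,0,40],[0,0,0.5,0,0,0,40],[0,0,0.5,0,0,0,40],[0,0,0.4,0,0,0,40],[0,0,0.23,0,0,0,40],[0,0,0,0,0,0,40],[0,0,0,0,0,0,40]]]' 40
python3 - <<'E'
from h import *
I={n:capture(n) for n in("scene","top")}
for n in I: cv2.imwrite(f"pics/{n}8.png",I[n])
p,r=pose(); print(p,r.as_matrix().round(3).tolist(),r.inv().apply(np.array([565,113,99])-p)/25)
C=np.array([565,113,p[2]+15.2]); o=[]
for n in I:
    u,v=px(n,C).astype(int); print(n,u-35,v-35); c=I[n][v-35:v+35,u-35:u+35]; o.append(cv2.resize(np.clip(c*(1.0 if n=="scene" else 2.0),0,255).astype(np.uint8),(400,400),interpolation=cv2.INTER_CUBIC))
cv2.imwrite("pics/last.png",np.hstack(o))
E
```

```text
time_s: 18.3
eef_pos: [565.3, 113.1, 105.1]
ee_rot: [0.0, 0.659, 0.752, 0.0]
force: [0.2, 0.3, -1.1]
grip_width: 0.575
grip_force: 41.6
[565.36670569 113.07353046 105.34233908] [[-0.131, 0.991, 0.001], [0.991, 0.131, 0.0], [-0.0, 0.001, -1.0]] [-0.00096082 -0.01520203  0.25367737]
scene 166 181
top 138 142
```

View pics/last.png

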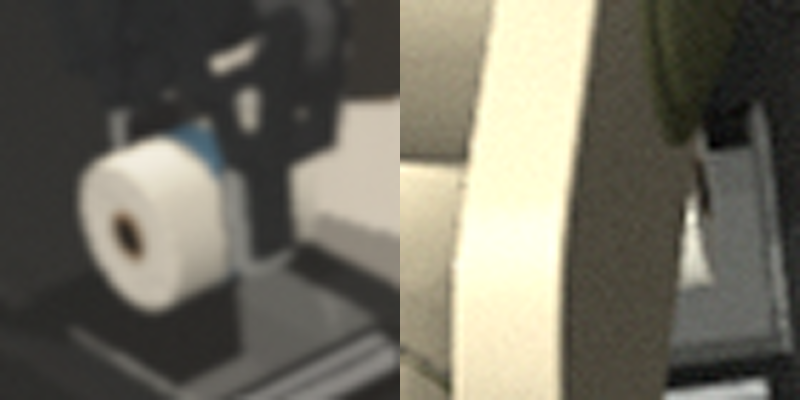

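The scene crop shows the roll held level above the open well, with the hub of its +y end at crop (128,235), which is pixel (188.4,222.1). Its underside clears the rim. I cast that pixel's ray onto the well's middle plane to check.

```bash
python3 - <<'E'
from h import *
a=np.radians(7.4); X=np.array([np.cos(a),np.sin(a),0]);Y=np.array([-np.sin(a),np.cos(a),0])
C=np.array([565,113,0.])
for uv in((166+128*.175,181+235*.175),):
    o,d=ray("scene",uv); P=o+d*((C-o)@X)/(d@X); print("y'",(P-C)@Y,"z",P[2])
# well cheek/rim check in scene: same-plane calibration bias from tab pixel residual
print(px("scene",C+28.5*Y+[0,0,120.5]), "tab resid",px("scene",np.array([500.7,104.3,86]))-np.array([226.4,245.5]))
# disc outline extremes of the end face: top/bottom
for uv in((120,143),(150,312)):
    o,d=ray("scene",(166+uv[0]*.175,181+uv[1]*.175)); P=o+d*((C+28.5*Y-o)@Y)/(d@Y); print("face pt x',z",(P-C)@X,P[2])
E
```

```text
y' 29.11718390339919 z 121.00571830306603
[188.70487851 222.24837904] tab resid [-1.09728803 -0.08584876]
face pt x',z -0.2673582859802874 153.63340437394044
face pt x',z -6.706972270598499 95.17560745129123
```

```bash
python3 -m crank '[[[0,-0.01,0.1,0,0,0,40],[0,0,0.1,0,0,0,40],[0,0,0.05,0,0,0,40],[0,0,0,0,0,0,40],[0,0,0,0,0,0,40],[0,0,0,0,0,0,40],[0,0,0,0,0,0,40],[0,0,0,0,0,0,40]]]' 40
python3 - <<'E'
from h import *
I=capture("scene"); cv2.imwrite("pics/scene9.png",I)
s=sense(); print(s["eef_pos"],s["force"],s["grip_force"],s["dq"].round(3))
if abs(s["eef_pos"][2]-99)<1.5 and s["grip_force"]>30 and abs(s["force"][2])<4: print(finish_job())
E
```

```text
time_s: 19.2
eef_pos: [564.8, 113.0, 98.6]
ee_rot: [0.0, 0.659, 0.752, 0.0]
force: [0.5, -0.0, -2.1]
grip_width: 0.573
grip_force: 41.7
[564.83393172 113.00176126  98.59150672] [ 0.53826916  0.29140418 -0.86140771] 41.650986671447754 [ 0.     0.     0.001 -0.001  0.    -0.001]
the job is handed in; nothing more can be done
None
```

The job is handed in at about 19 s: the cover lies open on its stop, and the gripper is holding the new roll still, level and centred across the well, by my measurements about 15 mm above the rim; I never got a second view of the roll in the tray, so its height there came from its apparent width and your text.

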